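# Load the LED light module into the microscope's lamp cradle

### The job

Stand the LED light module upright in the guide of the microscope's lamp cradle and let go of it, then swing the hinged clamp down over it and press until the clamp is shut and has driven the module fully home. Let the clamp do the driving, not your hand on the module, and go gently: the module's optics must not be loaded with more than about 40 N, in the guide or under the clamp. Leave the other things on the table as they are and take your hand away at the end.

Things in the scene. Friction and masses are not known exactly. Their poses are not given: they have to be found in the camera images.
- module: LED light module: black upright block with thin aluminium cooling bands, 60 (its x) x 40 (its y) x 70 mm high, about 0.25 kg, standing loose on the table. Origin: centre of its underside, z up. It may go in either way round (a half turn makes no difference). Grip it across its 40 mm width, near the top.
- cradle: Fixed lamp cradle: dark base plate 245 x 124 mm, on it a white frame 38 mm high around an aluminium guide open at the top, and behind it a white box. Origin: nominal centre of the guide, at table level; x points from the guide to the clamp's hinge and the white box, z up. The module's x goes along the cradle's x.
- guide_mouth (a point): Nominal centre of the guide's mouth, 45 mm above the table (flat rim). Opening 64 (x) x 42.5 mm (y), walls 8 mm thick. The guide sits on a locked centring slide: the true centre of its opening lies up to 4 mm from this point, to either side along the cradle's y (none along x); no reading gives this offset, so feel for it.
- home_seat (a point): Nominal point in the guide, 15 mm above the table, where the underside of a module that is home lies (its top then at 85 mm). In the guide a stiff black carriage carries the module; at the start its top is 24 to 29 mm above the table, so the module stands 9 to 14 mm proud. It yields downward only above about 10 N, stays where pushed, and bottoms at home.
- clamp (a joint): Angle of the clamp: 0 = shut, level, press bar just touching a module that is home; grows as it swings up, away from the robot. Stops at -0.02 and 1.8; starts at 1.55 to 1.75. The stiff hinge (0.28 N m) holds it where left. It meets a proud module at 0.1 to 0.17; driving it home takes 6 to 9 N down on the handle, then it stops hard. 1 N on the handle presses the module with 1.8 N.
- press_bar: Middle of the clamp's rubber press bar, a free-turning roller 16 mm thick, parallel to the cradle's y, 85 mm out from the hinge. The clamp is a steel bail: two side arms, inside faces 76 mm apart, joined by this bar and by the handle bar at the free end.
- clamp_handle (a point): Middle of the clamp's handle bar: a round steel bar, 12 mm thick, parallel to the cradle's y, 76 mm clear between the side arms, 155 mm out from the hinge; 3 mm above the hinge's height when shut (93 mm above the table). It can be pinched from above, or pushed. The point's axes turn with the clamp (equal to the cradle's at 0).
- clamp_hinge (a point): Fixed point on the clamp's hinge axis, midway between its brackets: 85 mm from the cradle's origin along its x, 90 mm above the table. The axis is the cradle's y.
- oil_bottle: Small amber bottle with a white cap, 28 mm across, 65 mm high, standing; bystander. Origin: centre of its underside.
- objective: Microscope objective of bare metal, 34 mm across, 50 mm high, standing; bystander. Origin: centre of its underside.
- slide_box: Flat white slide box 85 x 100 x 34 mm; bystander. Origin: centre of its underside.
Not all that is in view belongs to the job. Leave any green or orange look-alike of the module alone.

How it is judged:
By the outcome, as a careful person would: the job done as asked, in the order asked, and still so for the second after the job is handed in, with the robot touching nothing.
It also fails if it takes over 72 s, if anything falls off the work surface, if the arm or the gripper's body presses on something with over 40 N, if the wrist force passes 120 N, or if a joint passes its speed limit or range.

### The arm

A 6-joint arm with a two-finger parallel gripper is mounted at the origin on the work surface. World frame = base frame: x ahead of the robot, y to its left, z up, the work surface at z = 0. Lengths are in m, angles in rad, forces in N, time in s.
With the tool pointing down it reaches from about 0.275 to 0.85 m from the base axis. Payload 5.2 kg.
Tool frame: the origin (TCP) lies at the very end of the fingers, on their centre line; the grasp point (between the pads) lies 19 mm behind it; z points along the fingers, y is the line along which they close (so a half turn about z gives the same grasp; the last joint's range is limited). The gripper opens to 85 mm and grips with 20 to 120 N. Pads are 22 mm wide; open, the fingers measure 114 mm over their backs; the gripper's body (76 mm by 85 mm) begins 54 mm behind the grasp point. The pads swing forward as they close: fully open they stand 13 mm farther back than shut.
Start: joints at [1.127, 0.259, 1.535, -0, 1.348, -0.203], TCP at [0.131, 0.534, 0.231] pointing down, gripper open.
Joint ranges: [-3.14, 3.14], [-0.91, 2.08], [0.19, 2.58], [-1.22, 4.36], [0.22, 2.71], [-3.12, 3.12]. Speed limits (rad/s): [2.57, 2.57, 3.14, 3.14, 3.14, 3.14].

### API

Orientations are given as a rotation vector (axis times angle).
In Python, from cell import robot, viewer, order gives the robot as it stands.
- The arm moves only by the tool play_rows, never from a script. Its argument "motion" is a list of rows, each an object with "linear": the shift along the world's x, y, z in m, a list of three; "rot": the turn, a rotation vector about the world's x, y, z in rad, a list of three. A call has 1 to 20 rows; each row shifts and turns the commanded pose from where the row before left it; what a row does not reach is not made up. A row lasts 1/10 s, in which the tool goes at most 50 mm and 8.59 degrees, less where a joint would pass 70% of its speed; a pose out of reach is approached as far as the arm can. A call with a gripper value outside its range is refused whole. "jaw" is the gripper command: -1 is shut, 1 is fully open, values between are in proportion, set as the call begins (left out, the last holds). The fingers move at their own pace and stop on an object; the grip force is fixed at half the most. Time passes only in rows, so rows that do not move let the fingers close. It gives the time, the measured TCP pose, the force, the opening and the grip force at its end, in the units of the state.
- robot.state(): the state, without advancing time (a new reading comes with each control period).
- viewer.get_image(name): name is "side" or "top"; returns the picture (420x560x3 uint8, blue, green, red); there is no depth.
- viewer.camera_model(name): a dict with "mtx" (3x3 intrinsics, pixels), "distortion" ([k1, k2, p1, p2, k3] as OpenCV has them; the pictures are not rectified), "world_from_camera" (4x4, takes a point from camera to world coordinates). Camera axes: x right, y up, looking along -z (the intrinsics and any distortion apply to the point x, -y, -z); pixel columns grow to the right and rows downward; lengths in m; the calibration is good to about 2 mm. A picture is of the moment at which its call begins. camera_model takes no time and is no camera call.
- order.sign_off(): hands the job in; it is judged then, once.
Trained networks look in the newest picture that a camera, given by its name, has taken for a name from the list of things; names that differ only in an ending like _2 or _b are one class to them, and where a whole thing is asked for, a point or a joint stands for the part that bears it (a point fixed in the world has none). Each returns a list of dicts, best first, with "p" (0 to 1); they miss things now and then, are a little off and sometimes report something else, mostly with a low value. They report only what shows in the picture. A call takes as long as a camera call. They do not tell look-alikes from the thing itself.
- viewer.look_for(camera, name): "uv" ([column, row] in pixels, amid what is visible of it).
- viewer.tip_of(camera, name): "uv" ([column, row] in pixels: a listed point, or the origin of a listed thing).
The state is a dict: "time": time; "joint_pos": joint angles; "joint_velocities": joint speeds; "tau": joint torques, N m; "position": TCP position; "orientation": TCP orientation; "ft_force": force on the tool from outside, world axes, zero at the start; "wrist_torque": the same for the moment, N m; "finger_gap": finger opening in m; "grip_force": force on a finger pad.
Only numpy, scipy, OpenCV 4.12 (cv2) and the standard library are available. Lean on these libraries where they do the work, as an engineer would, in place of code of your own. Each camera call takes 0.05 s, during which the arm holds its last target. There are 200 camera calls.

## Working session

There is one attempt and no reset: what is moved stays moved. The work goes in short steps, Python scripts to look and compute and a tool call to move; the robot and the scene stay as the last step left them, time stands still between calls to the robot, and variables do not carry over. Pictures are saved under pics/ and viewed, at most 10 in all, crops included, and the job is handed in when it is done.

Besides the shell and the picture viewer there is one more tool, called after "Request:" as a command line: name --argument value ..., lists and objects as JSON in quotes. play_rows: Moves the arm, as the interface text tells. Its arguments: {"type":"object","properties":{"motion":{"type":"array"},"jaw":{"type":"number"}},"required":["motion"]}

```bash
mkdir -p pics; ls
cat > h.py <<'E'
import numpy as np, cv2
from cell import robot, viewer, order
def cam(n):
    m=viewer.camera_model(n); return np.array(m["mtx"],float),np.array(m["distortion"],float),np.array(m["world_from_camera"],float)
def ray(n,uv):
    K,d,T=cam(n); p=cv2.undistortPoints(np.array([[uv]],float),K,d)[0,0]
    return T[:3,3],T[:3,:3]@np.array([p[0],-p[1],-1.])
def onz(n,uv,z):
    o,v=ray(n,uv); return o+v*(z-o[2])/v[2]
def proj(n,P):
    K,d,T=cam(n); q=(np.atleast_2d(P)-T[:3,3])@T[:3,:3]; q=q*[1,-1,-1]
    return cv2.projectPoints(q,np.zeros(3),np.zeros(3),K,d)[0][:,0]
def tri(ps):
    A=np.zeros((3,3));b=np.zeros(3)
    for n,uv in ps:
        o,v=ray(n,uv);v=v/np.linalg.norm(v);M=np.eye(3)-np.outer(v,v);A+=M;b+=M@o
    return np.linalg.solve(A,b)
def st():
    s=robot.state(); return {k:np.round(s[k],4).tolist() for k in("time","position","orientation","ft_force","wrist_torque","finger_gap","grip_force")}
E
python3 - <<'E'
from h import *
I={}
for n in("side","top"):
    I[n]=viewer.get_image(n); cv2.imwrite(f"pics/{n}0.png",I[n])
    K,d,T=cam(n); print(n,K[0,0],d,np.round(T,3).tolist())
    for k in("module","cradle","guide_mouth","home_seat","clamp_handle","clamp_hinge","press_bar","oil_bottle","objective","slide_box"):
        print(k,[(np.round(r["uv"],1).tolist(),round(r["p"],2)) for r in viewer.tip_of(n,k)[:4]])
print(st())
E
```

```text
pics
side 479.51333487678505 [0.01030572 0.         0.         0.         0.        ] [[-0.988, 0.111, -0.112, 0.496], [-0.157, -0.615, 0.773, 0.801], [0.017, 0.78, 0.625, 0.664], [0.0, 0.0, 0.0, 1.0]]
module [([294.0, 232.3], 0.88), ([346.9, 284.6], 0.83), ([255.9, 309.7], 0.75), ([294.7, 269.9], 0.61)]
cradle [([336.1, 174.4], 0.98), ([324.1, 365.3], 0.43)]
guide_mouth [([340.2, 158.4], 0.76)]
home_seat [([334.8, 168.5], 0.72)]
clamp_handle [([304.1, 69.9], 0.6)]
clamp_hinge [([310.9, 128.9], 0.87)]
press_bar []
oil_bottle [([194.7, 295.5], 0.73)]
objective [([218.5, 245.2], 0.79)]
slide_box [([323.2, 364.2], 0.79)]
top 396.3759212751714 [0.03204389 0.         0.         0.         0.        ] [[0.025, 0.981, -0.194, 0.459], [-0.999, 0.02, -0.026, 0.071], [-0.022, 0.194, 0.981, 0.848], [0.0, 0.0, 0.0, 1.0]]
module [([245.2, 239.1], 0.78), ([237.9, 280.1], 0.66), ([296.8, 227.5], 0.63)]
cradle [([413.8, 261.5], 0.97)]
guide_mouth [([417.2, 264.6], 0.71)]
home_seat [([410.3, 266.3], 0.86)]
clamp_handle [([270.7, 168.8], 0.66), ([495.0, 192.4], 0.6)]
clamp_hinge [([447.4, 226.1], 0.93)]
press_bar [([467.8, 210.8], 0.73), ([414.0, 265.4], 0.71), ([153.9, 270.2], 0.53)]
oil_bottle [([211.3, 161.0], 0.73)]
objective [([275.6, 168.1], 0.54)]
slide_box [([154.4, 268.1], 0.64)]
{'time': 1.1, 'position': [0.1311, 0.5341, 0.2313], 'orientation': [0.3773, 3.1189, -0.0001], 'ft_force': [0.3288, -0.3462, 1.1092], 'wrist_torque': [-0.0429, -0.0162, -0.0275], 'finger_gap': 0.0854, 'grip_force': 0.0}
```

View pics/side0.png

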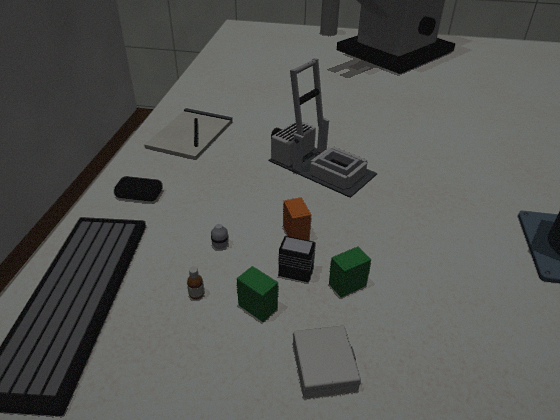

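View pics/top0.png

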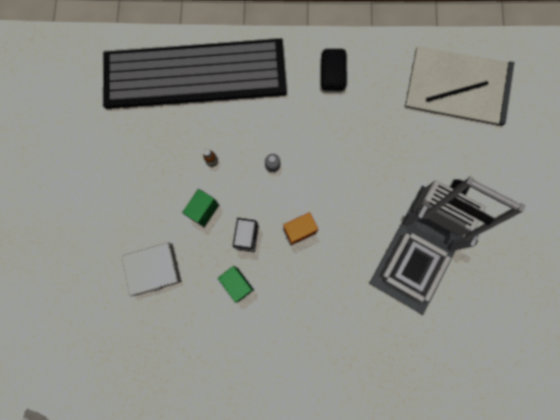

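The candidates for the module are side/top black (297,258)/(245,234), green (258,293)/(201,208) and (350,271)/(236,284), and orange (297,218)/(300,228). Only the black block with the light bands fits the description. I'll confirm it in a crop that also shows the cradle.

Run:
```python
from h import *
t=cv2.imread("pics/top0.png"); s=cv2.imread("pics/side0.png")
a=cv2.resize(t[205:265,215:275],(360,360),interpolation=cv2.INTER_CUBIC)
b=cv2.resize(t[170:320,360:530],(408,360),interpolation=cv2.INTER_CUBIC)
cv2.imwrite("pics/crop1.png",np.hstack([a,b]))
# estimates
for nm,z,u in (("mod",0.07,(245,234)),):print(nm,onz("top",u,z))
for nm,z,us,ut in (("mouth",.045,(340.2,158.4),(417.2,264.6)),("hinge",.09,(310.9,128.9),(447.4,226.1)),("seat",.015,(334.8,168.5),(410.3,266.3)),("crad",0,(336.1,174.4),(413.8,261.5)),("handle",.24,(304.1,69.9),(495,192.4)),("modorg",0,(294.7,269.9),(245.2,239.1)),("obj",0,(218.5,245.2),(275.6,168.1)),("oil",0,(194.7,295.5),(211.3,161)),("box",0,(323.2,364.2),(154.4,268.1))):
    print(nm,np.round(onz("side",us,z),4),np.round(onz("top",ut,z),4),np.round(tri([("side",us),("top",ut)]),4))
```

```text
mod [0.5600911  0.16148382 0.07      ]
mouth [ 0.506 -0.187  0.045] [ 0.51   -0.1812  0.045 ] [ 0.5078 -0.1795  0.0499]
hinge [ 0.5847 -0.2359  0.09  ] [ 0.5815 -0.2268  0.09  ] [ 0.5821 -0.2246  0.096 ]
seat [ 0.5164 -0.1866  0.015 ] [ 0.5081 -0.1764  0.015 ] [ 0.5119 -0.1743  0.0228]
crad [ 0.5118 -0.1839  0.    ] [ 0.5191 -0.1885  0.    ] [ 0.5156 -0.1893 -0.0032]
handle [ 0.6071 -0.2291  0.24  ] [ 0.6116 -0.2427  0.24  ] [ 0.611  -0.2458  0.2336]
modorg [0.5665 0.1556 0.    ] [0.5581 0.1687 0.    ] [0.561  0.1674 0.0116]
obj [0.7284 0.1137 0.    ] [0.7182 0.1077 0.    ] [ 0.7254  0.1083 -0.0065]
oil [0.7356 0.2504 0.    ] [0.732  0.2522 0.    ] [0.7333 0.2521 0.0016]
box [0.493  0.3528 0.    ] [0.4922 0.3591 0.    ] [0.4925 0.357  0.0062]
```

View pics/crop1.png

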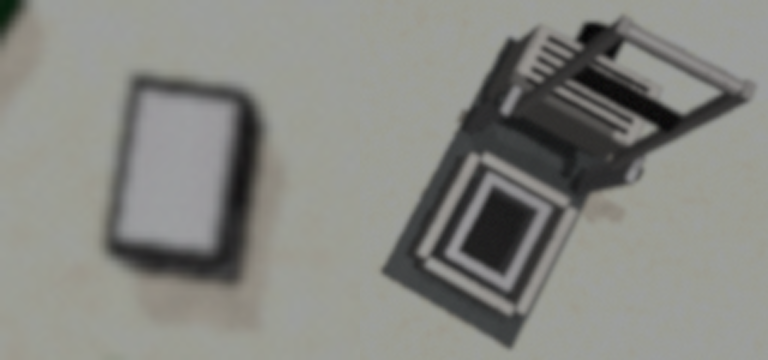

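The crop shows the black, silver-topped block at top (245,233), which is the module. The open guide is at about (417,263), with the clamp up behind it. Next I'll rectify both planes to get precise poses.

Run:
```python
from h import *
t=cv2.imread("pics/top0.png")
def rect(cx,cy,z,w,mm=.5):
    n=int(w/mm*1000); g=(np.arange(n)-n/2)*mm/1000
    X,Y=np.meshgrid(g+cx,g+cy,indexing="ij") # row = x, col = y
    p=proj("top",np.stack([X,Y,0*X+z],-1).reshape(-1,3)).reshape(n,n,2).astype(np.float32)
    return cv2.remap(t,p[...,0],p[...,1],cv2.INTER_CUBIC)
def blob(im,mask,cx,cy,nm,mm=.5):
    n=im.shape[0]
    cs,_=cv2.findContours(mask.astype(np.uint8),cv2.RETR_LIST,cv2.CHAIN_APPROX_NONE)
    for c in sorted(cs,key=cv2.contourArea)[::-1][:5]:
        (u,v),(w,h),a=cv2.minAreaRect(c)
        b=cv2.boxPoints(((u,v),(w,h),a)); e=b[1]-b[0]; f=b[2]-b[1]; l=e if np.linalg.norm(e)>np.linalg.norm(f) else f
        print(nm,"xy",round(cx+(v-n/2)*mm/1e3,4),round(cy+(u-n/2)*mm/1e3,4),"size",round(w*mm,1),round(h*mm,1),"yaw long",round(float(np.degrees(np.arctan2(l[1],l[0]))),1)%180) if 0 else print(nm,"xy",round(cx+(v-n/2)*mm/1e3,4),round(cy+(u-n/2)*mm/1e3,4),"size",round(w*mm,1),round(h*mm,1),"yaw",round(float(np.degrees(np.arctan2(l[0],l[1]))) ,1))
m=rect(.560,.161,.07,.14); g=cv2.cvtColor(m,6)
blob(m,g>110,.56,.161,"modsilver") if 0 else None
c=g[120:160,120:160].mean(); print("silver",c,"table",g[5:20,5:20].mean())
blob(m,g<75,.56,.161,"dark")
q=rect(.509,-.181,.045,.14); k=cv2.cvtColor(q,6)
print(k[130:150,130:150].mean())
blob(q,k<80,.509,-.181,"guide_dark"); blob(q,k>95,.509,-.181,"guide_light")
cv2.imwrite("pics/rect.png",np.hstack([m,q]))
```

```text
silver 155.286875 table 156.23111111111112
dark xy 0.5588 0.1598 size 43.1 61.9 yaw 173.2
dark xy 0.6125 0.2245 size 34.0 12.0 yaw 0.0
dark xy 0.4915 0.1754 size 9.2 3.8 yaw 63.4
dark xy 0.59 0.1653 size 1.0 6.5 yaw 90.0
dark xy 0.5912 0.1759 size 1.9 3.4 yaw 111.8
29.3875
guide_dark xy 0.5088 -0.1812 size 139.5 139.5 yaw 0.0
guide_dark xy 0.508 -0.1812 size 40.2 61.6 yaw 151.1
guide_dark xy 0.5065 -0.1803 size 78.0 89.3 yaw 150.9
guide_dark xy 0.4403 -0.1923 size 2.5 10.5 yaw 90.0
guide_light xy 0.4958 -0.2001 size 144.2 111.6 yaw 60.9
guide_light xy 0.5063 -0.1804 size 80.7 92.1 yaw 151.1
guide_light xy 0.5081 -0.1813 size 60.0 82.1 yaw 151.1
guide_light xy 0.5079 -0.1812 size 42.7 64.1 yaw 151.1
guide_light xy 0.5493 -0.1278 size 58.5 32.5 yaw 0.0
```

View pics/rect.png

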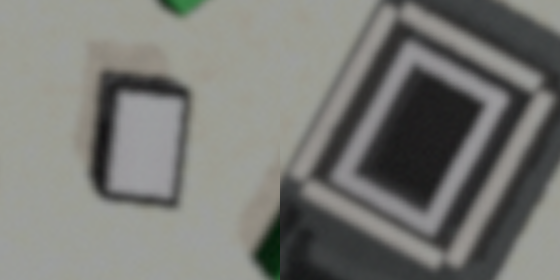

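The guide opening is clear: centre about (0.508,-0.181), yaw -28.9°, 42.7x64 mm as expected. The module's silver top still needs a fit, and I'll check how close its neighbours are.

Run:
```python
from h import *
r=cv2.imread("pics/rect.png")[:,:280]; g=cv2.cvtColor(r,6)
for th in (95,110,125):
    _,lab=cv2.threshold(g,th,1,0); n,l=cv2.connectedComponents(lab); m=(l==l[145,145]).astype(np.uint8)
    c=max(cv2.findContours(m,0,1)[0],key=cv2.contourArea); (u,v),s,a=cv2.minAreaRect(c); print(th,.56+(v-140)*5e-4,.161+(u-140)*5e-4,np.array(s)/2,a)
for nm,u in (("green1",(201,208)),("green2",(236,284)),("orange",(300,228))): print(nm,onz("top",u,.04))
```

```text
95 0.5597500000000001 0.16075 [139.5 139.5] 90.0
110 0.562327377319336 0.1638372268676758 [32.53414917 50.1289444 ] 6.581944465637207
125 0.5623564453125001 0.163686767578125 [30.75659561 48.47212219] 6.483074188232422
green1 [0.61652766 0.25919261 0.04      ]
green2 [0.46281269 0.17866261 0.04      ]
orange [0.57889271 0.05223516 0.04      ]
```

Request:
play_rows --motion '[{"linear":[0.024,-0.0206,0],"rot":[0,0,0.007]},{"linear":[0.024,-0.0206,0],"rot":[0,0,0.007]},{"linear":[0.024,-0.0206,0],"rot":[0,0,0.007]},{"linear":[0.024,-0.0206,0],"rot":[0,0,0.007]},{"linear":[0.024,-0.0206,0],"rot":[0,0,0.007]},{"linear":[0.024,-0.0206,0],"rot":[0,0,0.007]},{"linear":[0.024,-0.0206,0],"rot":[0,0,0.007]},{"linear":[0.024,-0.0206,0],"rot":[0,0,0.007]},{"linear":[0.024,-0.0206,0],"rot":[0,0,0.007]},{"linear":[0.024,-0.0206,0],"rot":[0,0,0.007]},{"linear":[0.024,-0.0206,0],"rot":[0,0,0.007]},{"linear":[0.024,-0.0206,0],"rot":[0,0,0.007]},{"linear":[0.024,-0.0206,0],"rot":[0,0,0.007]},{"linear":[0.024,-0.0206,0],"rot":[0,0,0.007]},{"linear":[0.024,-0.0206,0],"rot":[0,0,0.007]},{"linear":[0.024,-0.0206,0],"rot":[0,0,0.007]},{"linear":[0.024,-0.0206,0],"rot":[0,0,0.007]},{"linear":[0.024,-0.0206,0],"rot":[0,0,0.007]}]' --jaw 0.6

```text
time: 2.9
position: [0.564, 0.1624, 0.2313]
orientation: [0.18, 3.136, 0.0]
ft_force: [0.7, 0.3, -0.2]
finger_gap: 0.0681
grip_force: 0.0
```

Request:
play_rows --motion '[{"linear":[-0.002,0.001,-0.03],"rot":[0,0,0]},{"linear":[0,0,-0.04],"rot":[0,0,0]},{"linear":[0,0,-0.04],"rot":[0,0,0]},{"linear":[0,0,-0.03],"rot":[0,0,0]},{"linear":[0,0,-0.02],"rot":[0,0,0]},{"linear":[0,0,-0.015],"rot":[0,0,0]},{"linear":[0,0,-0.01],"rot":[0,0,0]},{"linear":[0,0,-0.006],"rot":[0,0,0]},{"linear":[0,0,0],"rot":[0,0,0]}]'

```text
time: 3.8
position: [0.5609, 0.1643, 0.0399]
orientation: [-0.18, -3.136, 0.0]
ft_force: [0.4, -0.1, 0.1]
finger_gap: 0.0686
grip_force: 0.0
```

Run:
```python
from h import *
a=viewer.get_image("side")[200:310,230:380]; cv2.imwrite("pics/g1.png",cv2.resize(a,None,fx=4,fy=4,interpolation=2)); print(st())
```

```text
{'time': 3.85, 'position': [0.5614, 0.1644, 0.0406], 'orientation': [0.1802, 3.1361, 0.0001], 'ft_force': [0.2473, 0.338, -0.1823], 'wrist_torque': [0.0066, -0.0141, -0.0091], 'finger_gap': 0.0687, 'grip_force': 0.0}
```

View pics/g1.png

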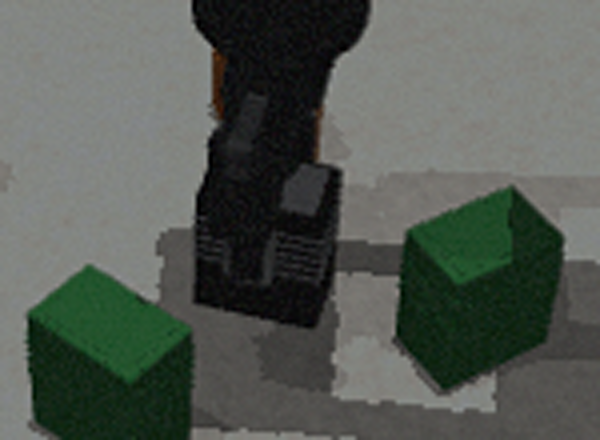

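The fingers straddle the black module (crop about (265,260)), clear of the green blocks. I'll close and then lift.

Request:
play_rows --motion '[{"linear":[0,0,0],"rot":[0,0,0]},{"linear":[0,0,0],"rot":[0,0,0]},{"linear":[0,0,0],"rot":[0,0,0]},{"linear":[0,0,0],"rot":[0,0,0]},{"linear":[0,0,0],"rot":[0,0,0]},{"linear":[0,0,0],"rot":[0,0,0]},{"linear":[0,0,0],"rot":[0,0,0]},{"linear":[0,0,0],"rot":[0,0,0]}]' --jaw -1

```text
time: 4.65
position: [0.562, 0.1643, 0.0415]
orientation: [0.18, 3.134, 0.0]
ft_force: [0.3, -1.1, 5.7]
finger_gap: 0.0391
grip_force: 61.6
```

Request:
play_rows --motion '[{"linear":[0,0,0.01],"rot":[0,0,0]},{"linear":[0,0,0.03],"rot":[0,0,0]},{"linear":[0,0,0.03],"rot":[0,0,0]},{"linear":[0,0,0.03],"rot":[0,0,0]},{"linear":[0,0,0.02],"rot":[0,0,0]},{"linear":[0,0,0],"rot":[0,0,0]}]'

```text
time: 5.25
position: [0.563, 0.1647, 0.1639]
orientation: [0.18, 3.13, 0.002]
ft_force: [0.1, 0.2, -2.1]
finger_gap: 0.0396
grip_force: 60.9
```

Request:
play_rows --motion '[{"linear":[-0.0039,-0.0247,0],"rot":[0,0,-0.0278]},{"linear":[-0.0039,-0.0247,0],"rot":[0,0,-0.0278]},{"linear":[-0.0039,-0.0247,0],"rot":[0,0,-0.0278]},{"linear":[-0.0039,-0.0247,0],"rot":[0,0,-0.0278]},{"linear":[-0.0039,-0.0247,0],"rot":[0,0,-0.0278]},{"linear":[-0.0039,-0.0247,0],"rot":[0,0,-0.0278]},{"linear":[-0.0039,-0.0247,0],"rot":[0,0,-0.0278]},{"linear":[-0.0039,-0.0247,0],"rot":[0,0,-0.0278]},{"linear":[-0.0039,-0.0247,0],"rot":[0,0,-0.0278]},{"linear":[-0.0039,-0.0247,0],"rot":[0,0,-0.0278]},{"linear":[-0.0039,-0.0247,0],"rot":[0,0,-0.0278]},{"linear":[-0.0039,-0.0247,0],"rot":[0,0,-0.0278]},{"linear":[-0.0039,-0.0247,0],"rot":[0,0,-0.0278]},{"linear":[-0.0039,-0.0247,0],"rot":[0,0,-0.0278]},{"linear":[0,0,0],"rot":[0,0,0]},{"linear":[0,0,0],"rot":[0,0,0]}]'

```text
time: 6.85
position: [0.5057, -0.1813, 0.159]
orientation: [-0.785, -3.039, -0.002]
ft_force: [-0.4, -0.4, -2.1]
finger_gap: 0.0392
grip_force: 61.1
```

Run:
```python
from h import *
s=st(); print(s); o=s["orientation"]; print(2*np.degrees(np.arctan2(o[1],o[0]))-90)
a=viewer.get_image("side")[60:210,230:400]; b=viewer.get_image("top")[180:330,340:510]
print(s["time"],np.round(robot.state()["position"],4)); R=lambda i:cv2.resize(i,(396,350),interpolation=2)
cv2.imwrite("pics/h1.png",np.hstack([R(a),R(b)]))
```

```text
{'time': 6.85, 'position': [0.5057, -0.1813, 0.159], 'orientation': [-0.7846, -3.0395, -0.0019], 'ft_force': [-0.4065, -0.4385, -2.0658], 'wrist_torque': [0.0682, -0.0205, -0.0009], 'finger_gap': 0.0392, 'grip_force': 61.0778}
-298.94811351859516
6.85 [ 0.5061 -0.1804  0.1594]
```

View pics/h1.png

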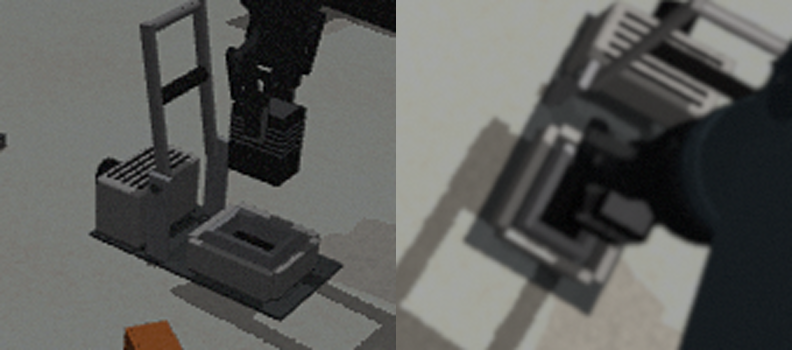

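Request:
play_rows --motion '[{"linear":[0.001,0,-0.02],"rot":[0,0,0]},{"linear":[0,0,-0.02],"rot":[0,0,0]},{"linear":[0,0,-0.014],"rot":[0,0,0]},{"linear":[0,0,-0.008],"rot":[0,0,0]},{"linear":[0,0,0],"rot":[0,0,0]},{"linear":[0,0,0],"rot":[0,0,0]}]'

```text
time: 7.55
position: [0.5079, -0.1811, 0.0987]
orientation: [0.782, 3.042, -0.0]
ft_force: [0.1, 0.5, -2.0]
finger_gap: 0.0394
grip_force: 61.1
```

```bash
cat >> h.py <<'E'
def avg(n=8):
    P=[];F=[];M=[]
    for _ in range(n):
        s=robot.state();P.append(s["position"]);F.append(s["ft_force"]);M.append(s["wrist_torque"]);viewer.get_image("side")
    c,q=np.cos(np.radians(-28.9)),np.sin(np.radians(-28.9)); R=np.array([[c,q],[-q,c]])
    p=np.mean(P,0);f=np.mean(F,0);m=np.mean(M,0)
    print("t",s["time"],"pos",np.round(p,4),"cradle rel",np.round(R@(p[:2]-[.508,-.1812]),4),"F",np.round(f,2),"Fcr",np.round(R@f[:2],2),"Mcr",np.round(R@m[:2],3),"gap",round(float(s["finger_gap"]),4))
E
python3 -c "
from h import *
avg()"
```

```text
t 7.9 pos [ 0.508  -0.1816  0.099 ] cradle rel [ 0.0002 -0.0003] F [ 0.28  0.11 -1.99] Fcr [0.19 0.23] Mcr [ 0.015 -0.004] gap 0.0388
```

Request:
play_rows --motion '[{"linear":[-0.0006,0.0006,-0.006],"rot":[0,0,0]},{"linear":[0,0,-0.003],"rot":[0,0,0]},{"linear":[0,0,-0.002],"rot":[0,0,0]},{"linear":[0,0,-0.001],"rot":[0,0,0]},{"linear":[0,0,-0.001],"rot":[0,0,0]},{"linear":[0,0,-0.001],"rot":[0,0,0]},{"linear":[0,0,0],"rot":[0,0,0]}]'

```text
time: 8.65
position: [0.507, -0.181, 0.0842]
orientation: [0.783, 3.042, -0.0]
ft_force: [0.8, -1.5, -2.9]
finger_gap: 0.0388
grip_force: 61.0
```

```bash
python3 -c "
from h import *
avg(5)"
```

```text
t 8.85 pos [ 0.5069 -0.181   0.0843] cradle rel [-0.001  -0.0004] F [-0.03 -1.18 -2.22] Fcr [ 0.54 -1.05] Mcr [-0.328 -0.03 ] gap 0.0391
```

Request:
play_rows --motion '[{"linear":[-0.0003,-0.0006,0],"rot":[0,0,0]},{"linear":[0,0,-0.001],"rot":[0,0,0]},{"linear":[0,0,-0.001],"rot":[0,0,0]},{"linear":[0,0,0],"rot":[0,0,0]}]'

```text
time: 9.3
position: [0.5065, -0.1812, 0.0821]
orientation: [-0.783, -3.042, -0.0]
ft_force: [-1.0, 0.2, -1.8]
finger_gap: 0.0391
grip_force: 61.1
```

```bash
python3 -c "
from h import *
avg(4)"
```

```text
t 9.45 pos [ 0.5066 -0.1813  0.0822] cradle rel [-0.0012 -0.0008] F [-0.52 -0.05 -1.72] Fcr [-0.43 -0.29] Mcr [0.004 0.01 ] gap 0.0392
```

Request:
play_rows --motion '[{"linear":[0,0,-0.002],"rot":[0,0,0]},{"linear":[0,0,-0.002],"rot":[0,0,0]},{"linear":[0,0,-0.002],"rot":[0,0,0]},{"linear":[0,0,-0.002],"rot":[0,0,0]},{"linear":[0,0,-0.001],"rot":[0,0,0]},{"linear":[0,0,-0.001],"rot":[0,0,0]},{"linear":[0,0,0],"rot":[0,0,0]}]'

```text
time: 10.2
position: [0.5066, -0.1814, 0.0722]
orientation: [-0.783, -3.042, -0.0]
ft_force: [-0.2, 1.0, -1.7]
finger_gap: 0.0393
grip_force: 61.1
```

```bash
python3 -c "
from h import *
avg(4)"
```

```text
t 10.35 pos [ 0.5066 -0.1815  0.0723] cradle rel [-0.0011 -0.0009] F [-0.09  0.02 -1.66] Fcr [-0.09 -0.03] Mcr [-0.021  0.003] gap 0.0391
```

Inserted and free. I'll go down in 1 mm steps to find the carriage.

Request:
play_rows --motion '[{"linear":[0,0,-0.001],"rot":[0,0,0]},{"linear":[0,0,-0.001],"rot":[0,0,0]},{"linear":[0,0,0],"rot":[0,0,0]}]'

```text
time: 10.7
position: [0.5065, -0.1814, 0.0702]
orientation: [-0.783, -3.042, -0.0]
ft_force: [-0.7, 0.6, -2.8]
finger_gap: 0.039
grip_force: 61.1
```

Request:
play_rows --motion '[{"linear":[0,0,-0.001],"rot":[0,0,0]},{"linear":[0,0,0],"rot":[0,0,0]}]'

```text
time: 10.9
position: [0.5066, -0.1814, 0.0692]
orientation: [-0.783, -3.042, -0.0]
ft_force: [0.6, -0.3, -1.5]
finger_gap: 0.0392
grip_force: 61.1
```

Request:
play_rows --motion '[{"linear":[0,0,-0.0007],"rot":[0,0,0]},{"linear":[0,0,0],"rot":[0,0,0]}]'

```text
time: 11.1
position: [0.5066, -0.1814, 0.0685]
orientation: [-0.783, -3.042, -0.0]
ft_force: [-0.1, 0.4, -2.2]
finger_gap: 0.0386
grip_force: 61.1
```

Request:
play_rows --motion '[{"linear":[0,0,-0.0007],"rot":[0,0,0]},{"linear":[0,0,0],"rot":[0,0,0]}]'

```text
time: 11.3
position: [0.5066, -0.1814, 0.0678]
orientation: [-0.783, -3.042, -0.0]
ft_force: [-0.2, 0.6, -2.3]
finger_gap: 0.0392
grip_force: 61.1
```

Request:
play_rows --motion '[{"linear":[0,0,-0.0005],"rot":[0,0,0]},{"linear":[0,0,0],"rot":[0,0,0]}]'

```text
time: 11.5
position: [0.5066, -0.1814, 0.0673]
orientation: [-0.783, -3.042, -0.0]
ft_force: [-0.3, 0.4, -2.0]
finger_gap: 0.0393
grip_force: 61.1
```

Request:
play_rows --motion '[{"linear":[0,0,-0.0005],"rot":[0,0,0]},{"linear":[0,0,0],"rot":[0,0,0]}]'

```text
time: 11.7
position: [0.5066, -0.1814, 0.0668]
orientation: [-0.783, -3.042, -0.0]
ft_force: [-0.5, -0.3, -2.7]
finger_gap: 0.0393
grip_force: 61.1
```

Request:
play_rows --motion '[{"linear":[0,0,-0.0005],"rot":[0,0,0]},{"linear":[0,0,0],"rot":[0,0,0]}]'

```text
time: 11.9
position: [0.5067, -0.1815, 0.0664]
orientation: [0.783, 3.042, -0.0]
ft_force: [0.4, 0.2, -2.2]
finger_gap: 0.039
grip_force: 61.2
```

Request:
play_rows --motion '[{"linear":[0,0,-0.0005],"rot":[0,0,0]},{"linear":[0,0,0],"rot":[0,0,0]}]'

```text
time: 12.1
position: [0.5067, -0.1815, 0.0663]
orientation: [0.783, 3.042, -0.0]
ft_force: [-1.7, 1.7, 1.7]
finger_gap: 0.0392
grip_force: 61.7
```

Request:
play_rows --motion '[{"linear":[0,0,-0.0005],"rot":[0,0,0]},{"linear":[0,0,0],"rot":[0,0,0]}]'

```text
time: 12.3
position: [0.5067, -0.1815, 0.0661]
orientation: [0.783, 3.042, -0.0]
ft_force: [-1.1, 0.7, 6.1]
finger_gap: 0.0391
grip_force: 62.2
```

Contact with the carriage at about 8 N. Releasing.

Request:
play_rows --motion '[{"linear":[0,0,0],"rot":[0,0,0]},{"linear":[0,0,0],"rot":[0,0,0]},{"linear":[0,0,0],"rot":[0,0,0]},{"linear":[0,0,0],"rot":[0,0,0]},{"linear":[0,0,0],"rot":[0,0,0]},{"linear":[0,0,0.01],"rot":[0,0,0]},{"linear":[0,0,0.03],"rot":[0,0,0]},{"linear":[0,0,0.04],"rot":[0,0,0]},{"linear":[0,0,0.04],"rot":[0,0,0]}]' --jaw 0.4

```text
time: 13.2
position: [0.5063, -0.1812, 0.1871]
orientation: [-0.783, -3.042, -0.0]
ft_force: [1.5, 0.4, 0.6]
finger_gap: 0.0596
grip_force: 0.0
```

Run:
```python
from h import *
print(st()); I={}
for n in("side","top"):
    I[n]=viewer.get_image(n)
    for k in("clamp_handle","press_bar"):
        print(n,k,[(np.round(r["uv"],1).tolist(),round(r["p"],2)) for r in viewer.tip_of(n,k)[:3]])
# predicted handle pixel for angles
c,q=np.cos(np.radians(-28.9)),np.sin(np.radians(-28.9)); X=np.array([c,q,0]);Z=np.array([0,0,1.])
O=np.array([.508,-.1812,0])
for a in(1.5,1.55,1.6,1.65,1.7,1.75):
    H=O+.085*X+.09*Z; h=H-X*(.155*np.cos(a)+.003*np.sin(a)*-1)+Z*(.155*np.sin(a)+.003*np.cos(a))
    print(a,np.round(h,4),proj("side",h).round(1),proj("top",h).round(1))
R=lambda i:cv2.resize(i,(396,350),interpolation=2)
cv2.imwrite("pics/r1.png",np.hstack([R(I["side"][50:200,240:410]),R(I["top"][150:300,370:540])]))
```

```text
{'time': 13.2, 'position': [0.5063, -0.1812, 0.1871], 'orientation': [-0.7831, -3.0417, -0.0003], 'ft_force': [1.4582, 0.4267, 0.5733], 'wrist_torque': [0.009, -0.0661, 0.0178], 'finger_gap': 0.0596, 'grip_force': 0.0}
side clamp_handle [([302.4, 68.3], 0.76)]
side press_bar [([306.5, 97.3], 0.7), ([334.3, 169.7], 0.24)]
top clamp_handle [([492.6, 193.3], 0.78)]
top press_bar [([468.6, 209.9], 0.78)]
1.5 [ 0.5754 -0.2184  0.2448] [[317.8  70.8]] [[482.  214.6]]
1.55 [ 0.5822 -0.2222  0.245 ] [[315.   69.8]] [[484.3 210.2]]
1.6 [ 0.589  -0.2259  0.2448] [[312.1  69. ]] [[486.4 205.9]]
1.65 [ 0.5958 -0.2297  0.2443] [[309.3  68.4]] [[488.4 201.7]]
1.7 [ 0.6025 -0.2334  0.2433] [[306.4  67.9]] [[490.3 197.6]]
1.75 [ 0.6092 -0.2371  0.242 ] [[303.7  67.6]] [[492.  193.6]]
```

View pics/r1.png

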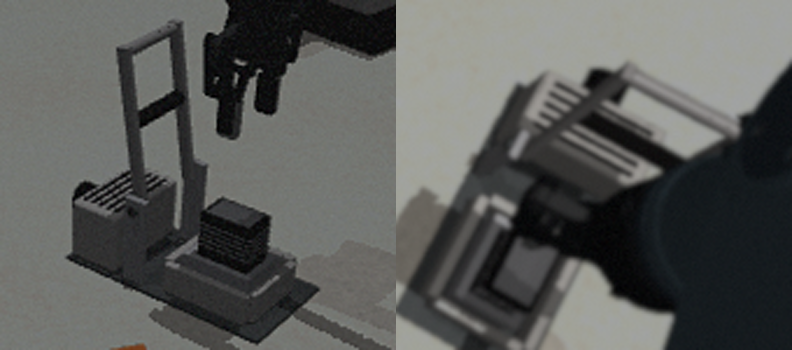

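The module is standing in the guide on its own. The clamp is at about 1.75 rad, with the handle near (0.608,-0.238,0.242). I'll turn the hand 90° so it can pinch the handle bar from above.

Request:
play_rows --motion '[{"linear":[0,0,0.03],"rot":[0,0,-0.11]},{"linear":[0,0,0.04],"rot":[0,0,-0.11]},{"linear":[0,0,0.04],"rot":[0,0,-0.11]},{"linear":[0.009,-0.005,0],"rot":[0,0,-0.112]},{"linear":[0.009,-0.005,0],"rot":[0,0,-0.112]},{"linear":[0.009,-0.005,0],"rot":[0,0,-0.112]},{"linear":[0.009,-0.005,0],"rot":[0,0,-0.112]},{"linear":[0.009,-0.005,0],"rot":[0,0,-0.112]},{"linear":[0.009,-0.005,0],"rot":[0,0,-0.112]},{"linear":[0.009,-0.005,0],"rot":[0,0,-0.112]},{"linear":[0.009,-0.005,0],"rot":[0,0,-0.112]},{"linear":[0.009,-0.005,0],"rot":[0,0,-0.112]},{"linear":[0.009,-0.005,0],"rot":[0,0,-0.112]},{"linear":[0.01,-0.006,0],"rot":[0,0,-0.12]},{"linear":[0,0,0],"rot":[0,0,0]},{"linear":[0,0,0],"rot":[0,0,0]}]'

```text
time: 15.1
position: [0.6061, -0.2371, 0.2936]
orientation: [-2.699, -1.601, 0.003]
ft_force: [-0.1, -0.2, 0.2]
finger_gap: 0.06
grip_force: 0.0
```

Run:
```python
from h import *
avg(3); s=st(); o=s["orientation"]; print(o,2*np.degrees(np.arctan2(o[1],o[0]))-90, np.round(robot.state()["joint_pos"],2))
for n in("side","top"):
    viewer.get_image(n)
    for k in("clamp_handle",): print(n,k,[(np.round(r["uv"],1).tolist(),round(r["p"],2)) for r in viewer.tip_of(n,k)[:3]])
```

```text
t 15.2 pos [ 0.606  -0.2371  0.2941] cradle rel [ 0.1128 -0.0015] F [-0.19 -0.61  0.16] Fcr [ 0.13 -0.63] Mcr [-0.003 -0.015] gap 0.06
[-2.7022, -1.6006, 0.0008] -388.7207525680188 [-0.54  0.42  1.16  0.    1.57 -0.04]
side clamp_handle [([304.2, 67.8], 0.86)]
top clamp_handle [([493.6, 195.0], 0.57)]
```

Request:
play_rows --motion '[{"linear":[0.001,-0.001,-0.02],"rot":[0,0,0]},{"linear":[0,0,-0.015],"rot":[0,0,0]},{"linear":[0,0,-0.01],"rot":[0,0,0]},{"linear":[0,0,-0.008],"rot":[0,0,0]},{"linear":[0,0,-0.008],"rot":[0,0,0]},{"linear":[0,0,-0.006],"rot":[0,0,0]},{"linear":[0,0,0],"rot":[0,0,0]}]'

```text
time: 16.15
position: [0.6073, -0.2383, 0.2275]
orientation: [-2.703, -1.598, 0.001]
ft_force: [-0.0, -0.8, -0.5]
finger_gap: 0.0594
grip_force: 0.0
```

Run:
```python
from h import *
print(st())
a=viewer.get_image("side")[20:170,230:400]; b=viewer.get_image("top")[130:280,400:560]
R=lambda i:cv2.resize(i,(396,350),interpolation=2)
cv2.imwrite("pics/p1.png",np.hstack([R(a),R(b)]))
```

```text
{'time': 16.15, 'position': [0.6073, -0.2383, 0.2275], 'orientation': [-2.7034, -1.598, 0.001], 'ft_force': [-0.0007, -0.7878, -0.5421], 'wrist_torque': [-0.0139, -0.0012, 0.0017], 'finger_gap': 0.0594, 'grip_force': 0.0}
```

View pics/p1.png

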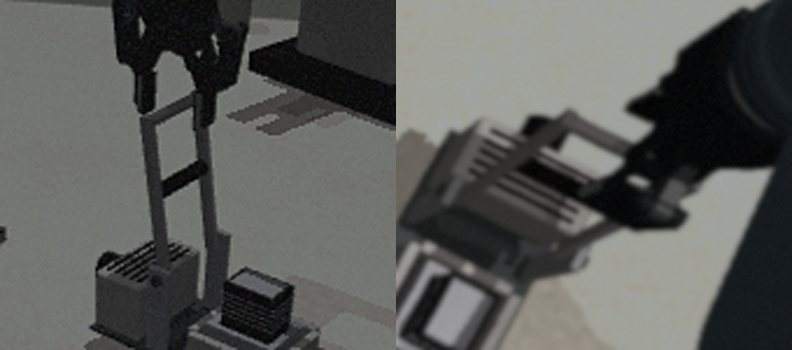

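The fingers straddle the bar at its middle: fingertips at crop (147,110) and (205,122), bar centre (178,107). Closing.

Request:
play_rows --motion '[{"linear":[0,0,0],"rot":[0,0,0]},{"linear":[0,0,0],"rot":[0,0,0]},{"linear":[0,0,0],"rot":[0,0,0]},{"linear":[0,0,0],"rot":[0,0,0]},{"linear":[0,0,0],"rot":[0,0,0]},{"linear":[0,0,0],"rot":[0,0,0]},{"linear":[0,0,0],"rot":[0,0,0]},{"linear":[0,0,0],"rot":[0,0,0]}]' --jaw -1

```text
time: 17.05
position: [0.608, -0.2387, 0.229]
orientation: [2.703, 1.598, 0.001]
ft_force: [1.2, -0.9, 3.3]
finger_gap: 0.0096
grip_force: 58.7
```

Run:
```python
from h import *
avg(4)
```

```text
t 17.2 pos [ 0.608  -0.2387  0.229 ] cradle rel [ 0.1153 -0.002 ] F [ 1.47 -0.79  4.4 ] Fcr [1.67 0.02] Mcr [ 0.027 -0.247] gap 0.0098
```

Run:
```python
import numpy as np
a=np.linspace(1.748,.228,20); f=lambda a:np.stack([.8755*(-.155*np.cos(a)+.003*np.sin(a)),-.4833*(-.155*np.cos(a)+.003*np.sin(a)),.155*np.sin(a)+.003*np.cos(a)],-1)
P=np.round(f(a)-f(a[0]),4); print([{"linear":r} for r in np.round(np.diff(P,axis=0),4).tolist()]); print(np.round(f(np.array([.228,.18,.15,.1,.05,0]))-f(.228),4).tolist())
```

```text
[{'linear': [-0.0107, 0.0059, 0.0019]}, {'linear': [-0.0108, 0.006, 0.001]}, {'linear': [-0.0109, 0.006, -0.0001]}, {'linear': [-0.0108, 0.006, -0.001]}, {'linear': [-0.0107, 0.0059, -0.002]}, {'linear': [-0.0106, 0.0058, -0.003]}, {'linear': [-0.0103, 0.0057, -0.0039]}, {'linear': [-0.0099, 0.0055, -0.0049]}, {'linear': [-0.0097, 0.0053, -0.0058]}, {'linear': [-0.0091, 0.0051, -0.0066]}, {'linear': [-0.0087, 0.0047, -0.0074]}, {'linear': [-0.0082, 0.0045, -0.0082]}, {'linear': [-0.0075, 0.0042, -0.009]}, {'linear': [-0.0069, 0.0038, -0.0095]}, {'linear': [-0.0062, 0.0034, -0.0102]}, {'linear': [-0.0054, 0.003, -0.0107]}, {'linear': [-0.0047, 0.0026, -0.0112]}, {'linear': [-0.0039, 0.0022, -0.0116]}, {'linear': [-0.0031, 0.0017, -0.0119]}]
[[0.0, 0.0, 0.0], [-0.0014, 0.0008, -0.0073], [-0.0022, 0.0012, -0.0118], [-0.0032, 0.0017, -0.0195], [-0.0038, 0.0021, -0.0272], [-0.0041, 0.0023, -0.035]]
```

Request:
play_rows --motion '[{"linear":[-0.0107,0.0059,0.0019],"rot":[0,0,0]},{"linear":[-0.0108,0.006,0.001],"rot":[0,0,0]},{"linear":[-0.0109,0.006,-0.0001],"rot":[0,0,0]},{"linear":[-0.0108,0.006,-0.001],"rot":[0,0,0]},{"linear":[-0.0107,0.0059,-0.002],"rot":[0,0,0]},{"linear":[-0.0106,0.0058,-0.003],"rot":[0,0,0]}]'

```text
time: 17.85
position: [0.544, -0.2033, 0.2265]
orientation: [2.701, 1.596, 0.004]
ft_force: [-2.9, 2.6, 17.8]
finger_gap: 0.0098
grip_force: 61.8
```

Run:
```python
from h import *
avg(2)
```

```text
t 17.9 pos [ 0.543  -0.2027  0.2263] cradle rel [ 0.041  -0.0019] F [-2.49  1.56 12.57] Fcr [-2.94  0.16] Mcr [0.061 0.089] gap 0.0095
```

Request:
play_rows --motion '[{"linear":[-0.0103,0.0057,-0.0029],"rot":[0,0,0]},{"linear":[-0.0099,0.0055,-0.0049],"rot":[0,0,0]},{"linear":[-0.0097,0.0053,-0.0058],"rot":[0,0,0]},{"linear":[-0.0091,0.0051,-0.0066],"rot":[0,0,0]},{"linear":[-0.0087,0.0047,-0.0074],"rot":[0,0,0]},{"linear":[-0.0082,0.0045,-0.0082],"rot":[0,0,0]},{"linear":[-0.0075,0.0042,-0.009],"rot":[0,0,0]}]'

```text
time: 18.65
position: [0.4799, -0.1679, 0.1805]
orientation: [2.703, 1.598, 0.001]
ft_force: [-0.2, 1.3, 3.1]
finger_gap: 0.0098
grip_force: 58.7
```

Run:
```python
from h import *
avg(2)
```

```text
t 18.7 pos [ 0.4792 -0.1675  0.1796] cradle rel [-0.0319 -0.0019] F [ 0.87 -0.52  0.54] Fcr [ 1.01 -0.03] Mcr [ 0.027 -0.574] gap 0.0093
```

Request:
play_rows --motion '[{"linear":[-0.0069,0.0038,-0.0095],"rot":[0,0,0]},{"linear":[-0.0062,0.0034,-0.0102],"rot":[0,0,0]},{"linear":[-0.0054,0.003,-0.0107],"rot":[0,0,0]},{"linear":[-0.0047,0.0026,-0.0112],"rot":[0,0,0]},{"linear":[-0.0039,0.0022,-0.0116],"rot":[0,0,0]},{"linear":[-0.0031,0.0017,-0.0119],"rot":[0,0,0]},{"linear":[0,0,0],"rot":[0,0,0]}]'

```text
time: 19.45
position: [0.45, -0.1514, 0.114]
orientation: [2.704, 1.598, 0.001]
ft_force: [6.2, -2.7, -3.4]
finger_gap: 0.0095
grip_force: 58.5
```

Run:
```python
from h import *
avg(3)
a=viewer.get_image("side")[80:210,240:400]
cv2.imwrite("pics/c1.png",cv2.resize(a,None,fx=4,fy=4,interpolation=2))
```

```text
t 19.55 pos [ 0.4501 -0.1515  0.1143] cradle rel [-0.0651 -0.002 ] F [ 6.04 -2.22 -3.54] Fcr [6.36 0.98] Mcr [ 0.124 -1.054] gap 0.0094
```

View pics/c1.png

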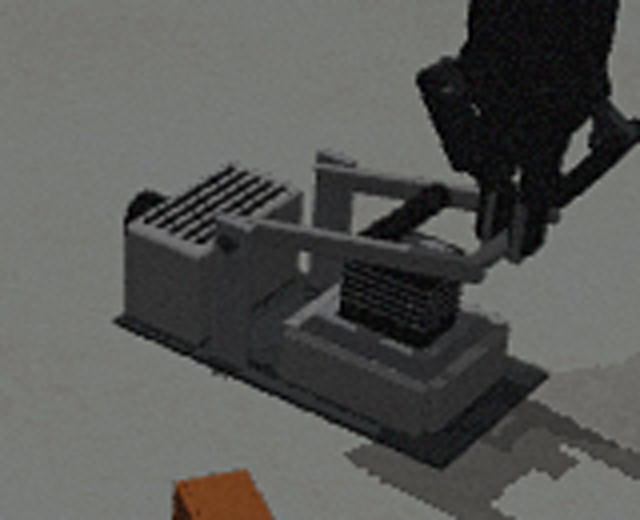

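The clamp is down near 0.23 rad, with the press bar above the module. The pinch's friction moment blurs the force reading, so I'll let go and push the bar from above with shut fingertips.

Request:
play_rows --motion '[{"linear":[0,0,0],"rot":[0,0,0]},{"linear":[0,0,0],"rot":[0,0,0]},{"linear":[0,0,0],"rot":[0,0,0]},{"linear":[0,0,0.01],"rot":[0,0,0]},{"linear":[0,0,0.02],"rot":[0,0,0]},{"linear":[-0.002,0.001,0.02],"rot":[0,0,0]}]' --jaw -0.3

```text
time: 20.25
position: [0.4473, -0.15, 0.1663]
orientation: [-2.704, -1.598, 0.001]
ft_force: [-0.2, -0.5, 0.5]
finger_gap: 0.03
grip_force: 0.0
```

Request:
play_rows --motion '[{"linear":[0,0,0],"rot":[0,0,0]},{"linear":[0,0,0],"rot":[0,0,0]},{"linear":[0,0,0],"rot":[0,0,0]},{"linear":[0,0,0],"rot":[0,0,0]},{"linear":[0,0,0],"rot":[0,0,0]}]' --jaw -1

```text
time: 20.75
position: [0.4472, -0.1499, 0.1646]
orientation: [-2.703, -1.598, 0.001]
ft_force: [-0.4, 0.1, -0.6]
finger_gap: 0.0
grip_force: 0.0
```

Run:
```python
from h import *
avg(3)
for n in("side","top"):
    viewer.get_image(n)
    for k in("clamp_handle","press_bar"): print(n,k,[(np.round(r["uv"],1).tolist(),round(r["p"],2)) for r in viewer.tip_of(n,k)[:3]])
X=np.array([.8755,-.4833,0])
for a in(.1,.2,.25,.3):
    h=np.array([.5072,-.1827,.09])+.085*X+X*(-.155*np.cos(a)+.003*np.sin(a))+np.array([0,0,.155*np.sin(a)+.003*np.cos(a)])
    print(a,h.round(4),proj("side",h).round(1),proj("top",h).round(1))
```

```text
t 20.85 pos [ 0.4472 -0.15    0.1647] cradle rel [-0.0683 -0.002 ] F [0.02 0.24 0.06] Fcr [-0.1   0.21] Mcr [-0.004 -0.021] gap -0.0
side clamp_handle []
side press_bar [([341.4, 134.0], 0.58)]
top clamp_handle [([417.7, 296.4], 0.93)]
top press_bar [([429.6, 263.6], 0.72)]
0.1 [ 0.4469 -0.1494  0.1085] [[368.  145.9]] [[412.  297.6]]
0.2 [ 0.4491 -0.1507  0.1237] [[367.9 139.6]] [[415.3 296.5]]
0.25 [ 0.4508 -0.1516  0.1313] [[367.6 136.3]] [[417.1 295.7]]
0.3 [ 0.4528 -0.1526  0.1387] [[367.1 133.1]] [[419.1 294.6]]
```

Request:
play_rows --motion '[{"linear":[0,0,-0.01],"rot":[0,0,0]},{"linear":[0,0,-0.008],"rot":[0,0,0]},{"linear":[0,0,-0.005],"rot":[0,0,0]},{"linear":[0,0,-0.003],"rot":[0,0,0]},{"linear":[0,0,-0.003],"rot":[0,0,0]},{"linear":[0,0,-0.003],"rot":[0,0,0]},{"linear":[0,0,-0.003],"rot":[0,0,0]},{"linear":[0,0,0],"rot":[0,0,0]}]'

```text
time: 22.0
position: [0.4474, -0.1501, 0.13]
orientation: [-2.704, -1.598, 0.0]
ft_force: [-0.6, 0.2, -1.6]
finger_gap: -0.0001
grip_force: 0.0
```

Request:
play_rows --motion '[{"linear":[0,0,-0.002],"rot":[0,0,0]},{"linear":[0,0,-0.002],"rot":[0,0,0]},{"linear":[0,0,-0.002],"rot":[0,0,0]}]'

```text
time: 22.3
position: [0.4475, -0.1501, 0.1243]
orientation: [2.704, 1.598, 0.0]
ft_force: [0.2, -0.1, 1.1]
finger_gap: -0.0003
grip_force: 0.5
```

Request:
play_rows --motion '[{"linear":[0,0,-0.001],"rot":[0,0,0]},{"linear":[0,0,-0.001],"rot":[0,0,0]},{"linear":[0,0,-0.001],"rot":[0,0,0]}]'

```text
time: 22.6
position: [0.4476, -0.1502, 0.1213]
orientation: [2.705, 1.598, 0.0]
ft_force: [-1.3, 0.1, -0.1]
finger_gap: -0.0001
grip_force: 0.5
```

Request:
play_rows --motion '[{"linear":[0,0,-0.001],"rot":[0,0,0]},{"linear":[0,0,-0.001],"rot":[0,0,0]},{"linear":[0,0,-0.001],"rot":[0,0,0]}]'

```text
time: 22.9
position: [0.4476, -0.1502, 0.1182]
orientation: [2.705, 1.598, 0.0]
ft_force: [-0.5, 0.8, 1.1]
finger_gap: -0.0002
grip_force: 0.5
```

Run:
```python
from h import *
avg(4)
a=viewer.get_image("side")[80:210,240:400]
cv2.imwrite("pics/c2.png",cv2.resize(a,None,fx=4,fy=4,interpolation=2))
```

```text
t 23.05 pos [ 0.4476 -0.1502  0.1182] cradle rel [-0.0679 -0.002 ] F [-0.51  0.66  0.85] Fcr [-0.77  0.33] Mcr [-0.025  0.023] gap -0.0003
```

View pics/c2.png

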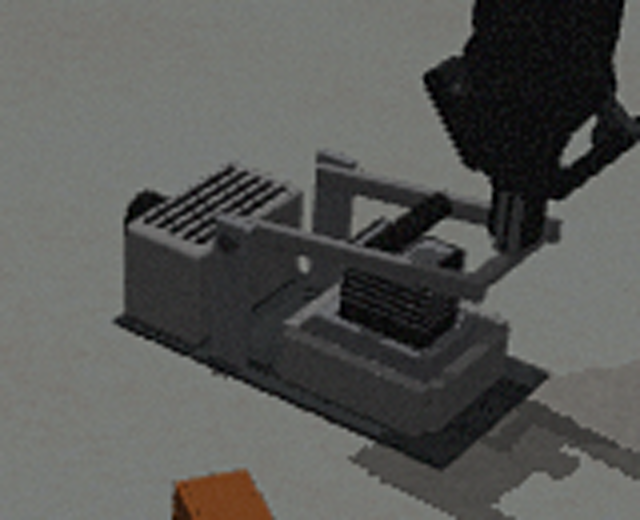

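The bar is moving down under the fingertips (crop (515,240)), the module standing straight below the roller. I'll continue in small steps and watch the force.

Request:
play_rows --motion '[{"linear":[0,0,-0.001],"rot":[0,0,0]},{"linear":[0,0,-0.001],"rot":[0,0,0]}]'

```text
time: 23.35
position: [0.4475, -0.1501, 0.1164]
orientation: [2.705, 1.598, -0.0]
ft_force: [-1.4, 1.7, 5.7]
finger_gap: -0.0001
grip_force: 2.7
```

Request:
play_rows --motion '[{"linear":[0,0,-0.001],"rot":[0,0,0]},{"linear":[0,0,-0.001],"rot":[0,0,0]}]'

```text
time: 23.55
position: [0.4473, -0.15, 0.1146]
orientation: [-2.704, -1.599, 0.0]
ft_force: [-2.2, 1.0, 5.6]
finger_gap: -0.0
grip_force: 2.8
```

Request:
play_rows --motion '[{"linear":[0,0,-0.001],"rot":[0,0,0]},{"linear":[0,0,-0.001],"rot":[0,0,0]}]'

```text
time: 23.75
position: [0.4471, -0.1499, 0.1125]
orientation: [-2.704, -1.598, 0.001]
ft_force: [-2.2, 2.0, 5.8]
finger_gap: 0.0002
grip_force: 2.8
```

Request:
play_rows --motion '[{"linear":[0,0,-0.001],"rot":[0,0,0]},{"linear":[0,0,-0.001],"rot":[0,0,0]}]'

```text
time: 23.95
position: [0.4469, -0.1498, 0.1104]
orientation: [-2.703, -1.598, 0.001]
ft_force: [-3.0, 1.6, 5.0]
finger_gap: -0.0001
grip_force: 2.8
```

Request:
play_rows --motion '[{"linear":[0,0,-0.001],"rot":[0,0,0]},{"linear":[0,0,-0.001],"rot":[0,0,0]},{"linear":[0,0,-0.001],"rot":[0,0,0]}]'

```text
time: 24.25
position: [0.4466, -0.1496, 0.1073]
orientation: [-2.703, -1.598, 0.002]
ft_force: [-4.1, 2.6, 5.6]
finger_gap: -0.0001
grip_force: 2.8
```

Request:
play_rows --motion '[{"linear":[0,0,-0.001],"rot":[0,0,0]},{"linear":[0,0,-0.001],"rot":[0,0,0]},{"linear":[0,0,-0.001],"rot":[0,0,0]}]'

```text
time: 24.55
position: [0.4465, -0.1496, 0.1043]
orientation: [-2.703, -1.598, 0.002]
ft_force: [-3.6, 1.8, 5.7]
finger_gap: -0.0001
grip_force: 2.8
```

Request:
play_rows --motion '[{"linear":[0,0,-0.001],"rot":[0,0,0]},{"linear":[0,0,-0.001],"rot":[0,0,0]}]'

```text
time: 24.75
position: [0.4466, -0.1496, 0.1023]
orientation: [-2.703, -1.598, 0.002]
ft_force: [-3.4, 1.9, 5.7]
finger_gap: 0.0
grip_force: 2.7
```

Request:
play_rows --motion '[{"linear":[0,0,-0.001],"rot":[0,0,0]},{"linear":[0,0,0],"rot":[0,0,0]}]'

```text
time: 24.95
position: [0.4468, -0.1497, 0.1012]
orientation: [-2.703, -1.598, 0.001]
ft_force: [-2.5, -0.5, 2.8]
finger_gap: 0.0001
grip_force: 1.4
```

Request:
play_rows --motion '[{"linear":[0,0,-0.0007],"rot":[0,0,0]},{"linear":[0,0,0],"rot":[0,0,0]}]'

```text
time: 25.15
position: [0.4472, -0.1499, 0.1006]
orientation: [-2.704, -1.598, 0.001]
ft_force: [-2.5, 2.4, 3.4]
finger_gap: -0.0
grip_force: 2.1
```

Request:
play_rows --motion '[{"linear":[0,0,-0.0005],"rot":[0,0,0]},{"linear":[0,0,0],"rot":[0,0,0]}]'

```text
time: 25.35
position: [0.4473, -0.15, 0.1001]
orientation: [-2.704, -1.598, 0.0]
ft_force: [-2.9, 0.1, 4.5]
finger_gap: -0.0002
grip_force: 2.4
```

Request:
play_rows --motion '[{"linear":[0,0,-0.0005],"rot":[0,0,0]},{"linear":[0,0,0],"rot":[0,0,0]}]'

```text
time: 25.55
position: [0.4474, -0.1501, 0.0996]
orientation: [-2.704, -1.598, 0.0]
ft_force: [-2.9, 1.0, 5.1]
finger_gap: 0.0002
grip_force: 2.3
```

Request:
play_rows --motion '[{"linear":[0,0,-0.0005],"rot":[0,0,0]},{"linear":[0,0,0],"rot":[0,0,0]}]'

```text
time: 25.75
position: [0.4474, -0.15, 0.0991]
orientation: [-2.704, -1.598, 0.0]
ft_force: [-2.6, 1.2, 4.4]
finger_gap: -0.0
grip_force: 2.3
```

Request:
play_rows --motion '[{"linear":[0,0,-0.0005],"rot":[0,0,0]},{"linear":[0,0,0],"rot":[0,0,0]}]'

```text
time: 25.95
position: [0.4474, -0.15, 0.0986]
orientation: [-2.704, -1.598, 0.0]
ft_force: [-3.8, 1.6, 4.5]
finger_gap: 0.0001
grip_force: 2.4
```

Request:
play_rows --motion '[{"linear":[0,0,-0.0005],"rot":[0,0,0]},{"linear":[0,0,0],"rot":[0,0,0]}]'

```text
time: 26.15
position: [0.4474, -0.1501, 0.0983]
orientation: [-2.704, -1.598, 0.0]
ft_force: [-2.9, 2.2, 7.2]
finger_gap: -0.0002
grip_force: 3.5
```

Request:
play_rows --motion '[{"linear":[0,0,-0.0005],"rot":[0,0,0]},{"linear":[0,0,0],"rot":[0,0,0]}]'

```text
time: 26.35
position: [0.4475, -0.1501, 0.0981]
orientation: [-2.704, -1.599, 0.0]
ft_force: [-3.8, 2.5, 11.3]
finger_gap: 0.0002
grip_force: 4.9
```

Hard stop reached at the expected height. One more small press, then back away.

Request:
play_rows --motion '[{"linear":[0,0,-0.0003],"rot":[0,0,0]},{"linear":[0,0,0],"rot":[0,0,0]}]'

```text
time: 26.55
position: [0.4475, -0.1501, 0.098]
orientation: [2.704, 1.599, 0.0]
ft_force: [-5.3, 2.7, 11.9]
finger_gap: -0.0
grip_force: 5.9
```

Request:
play_rows --motion '[{"linear":[0,0,0.003],"rot":[0,0,0]},{"linear":[0,0,0.01],"rot":[0,0,0]},{"linear":[0,0,0.03],"rot":[0,0,0]},{"linear":[-0.02,0.01,0.04],"rot":[0,0,0]},{"linear":[-0.03,0.02,0.04],"rot":[0,0,0]},{"linear":[-0.03,0.02,0.03],"rot":[0,0,0]},{"linear":[0,0,0],"rot":[0,0,0]},{"linear":[0,0,0],"rot":[0,0,0]}]'

```text
time: 27.35
position: [0.3703, -0.1019, 0.2488]
orientation: [2.701, 1.597, 0.003]
ft_force: [0.8, 0.2, -0.2]
finger_gap: 0.0003
grip_force: 0.0
```

Run:
```python
from h import *
print(st()); X=np.array([.8755,-.4833,0])
for n in("side","top"):
    im=viewer.get_image(n); cv2.imwrite(f"pics/{n}9.png",im)
    for k in("clamp_handle","press_bar","oil_bottle","objective","slide_box"): print(n,k,[(np.round(r["uv"],1).tolist(),round(r["p"],2)) for r in viewer.tip_of(n,k)[:2]])
for a in(0,.05,.1):
    h=np.array([.5072,-.1827,.09])+.085*X+X*(-.155*np.cos(a)+.003*np.sin(a))+np.array([0,0,.155*np.sin(a)+.003*np.cos(a)])
    print(a,proj("side",h).round(1),proj("top",h).round(1))
```

```text
{'time': 27.35, 'position': [0.3703, -0.1019, 0.2488], 'orientation': [2.7009, 1.5966, 0.0033], 'ft_force': [0.7712, 0.2029, -0.2353], 'wrist_torque': [0.0026, -0.0092, -0.0345], 'finger_gap': 0.0003, 'grip_force': 0.0}
side clamp_handle [([366.5, 151.6], 0.66), ([220.6, 245.0], 0.34)]
side press_bar [([342.0, 142.3], 0.6)]
side oil_bottle [([194.1, 295.7], 0.79)]
side objective [([216.3, 242.9], 0.74)]
side slide_box [([325.4, 364.0], 0.87), ([342.0, 157.3], 0.39)]
top clamp_handle [([407.8, 296.8], 0.56)]
top press_bar [([412.5, 265.2], 0.7), ([424.7, 265.3], 0.61)]
top oil_bottle [([210.2, 158.5], 0.53)]
top objective [([273.0, 166.6], 0.49)]
top slide_box [([150.4, 267.5], 0.84)]
0 [[367.6 152. ]] [[409.2 297.9]]
0.05 [[367.9 149. ]] [[410.5 297.9]]
0.1 [[368.  145.9]] [[412.  297.6]]
```

The clamp reads shut at about 0 rad, the bystanders haven't moved, and the hand is clear.

```bash
python3 -c "
from cell import order
print(order.sign_off())"
```

```text
the job is handed in; nothing more can be done
None
```

The module stands in the guide and the clamp is shut over it: the press ended on a hard stop at the expected handle height, with at most about 12 N on the handle (roughly 21 N on the module). The hand is clear, the other things look unmoved in the final images, and the job was handed in at about 28 s; no verdict came back.

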